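# Unlock the lid stay and shut the chisel chest

### The job

Shut the open chisel chest before the plaster dust gets in. Lift the brass knob at the knee of the folding lid stay forwards and up, past centre, so that the stay unlocks while the lid is still up; then bring the lid down gently by its steel pull, without letting it drop. At the end press the lid's front edge by feel until the catch snaps over and the lid meets its stop, do not force it further, let go, and leave the mallet, the dusting brush and the rest of the bench as they are.

Things in the scene. Friction and masses are not known exactly. Their poses are not given: they have to be found in the camera images.
- chest: Pale plywood tool chest with brass corners, fixed, 195 (x, depth) x 340 (y) x 90 mm without its lid, walls 12 mm. Origin at the centre of its underside; x points from its front to its hinge side, away from the robot, y to its left, z up. Three hand tools lie inside.
- lid_hinge (a point): Middle of the lid's hinge line, on the chest's rear top edge (97.5 mm behind the chest's centre, 90 mm above its underside). Axes parallel to the chest's; the hinge line runs along y.
- lid (a joint): How far the lid has been lowered, rad: 0 as it stands open (84 degrees up), 1.466 level with the rim. Plywood, 0.45 to 0.7 kg, 14 mm thick, underside on the hinge line's level, 18 mm dust skirt round front and sides. Stays where left to about 0.6, below that it falls by itself. Unlatched it comes to rest on top of the catch; pressed over, it goes 0.07 rad further and is held.
- pull_bar (a point): Middle of the lid's D-shaped steel pull: round bar 12 mm thick, straight for 96 mm along y, 242.5 mm from the hinge line, 38 mm out from the skirt's front (which lies 204.5 mm from the hinge line), half-way up the lid's thickness (7 mm below its top). The top of the lid's front is clear to press on. Points up when open, towards the robot when shut.
- stay_knob (a point): Middle of the brass thumb knob at the stay's knee, inside the left end of the chest: 14 mm thick, 26 mm long along y, its left end on the steel straps. The knee swings on an arc of 79 mm about stay_foot, forwards and up to unlock; its stiff rivet resists with about 6 N at the knob. Straight (centre) is 5 mm from the locked place; 15 mm and more is safely past.
- stay_foot (a point): Pivot of the lower strap on the chest's left wall, shifted along y to the middle of the knob: 100 mm in front of and 30 mm below the hinge line.
- stay_knee (a joint): Fold of the stay's knee, rad: 0 locked over centre against its stop, 0.13 straight, more when unlocked and folding, about 3.0 with the lid shut. While it is locked the lid cannot come down.
- catch (a point): Front of the chest's inside, at mid width under the rim, where the lid's brass tongue meets a sprung roller catch with two rubber stops. Their block is set on slotted screws, at a height that differs from chest to chest (the skirt hides the gap), so the lid ends somewhat above the rim, by an amount that can only be felt: pressing takes 8 to 13 N at the front edge, then the lid snaps down 0.07 rad on to the stops. Over 30 N on catch and stops bends them.
- mallet: Beech carver's mallet lying on the bench to the left, 85 x 235 x 82 mm. Bystander.
- dusting_brush: Flat dusting brush with red handle, 38 x 198 x 14 mm, lying on the right. Bystander.

How it is judged:
By the outcome, as a careful person would: the job done as asked, in the order asked, and still so for the second after the job is handed in, with the robot touching nothing.
It also fails if it takes over 72 s, if anything falls off the work surface, if the arm or the gripper's body presses on something with over 40 N, if the wrist force passes 120 N, or if a joint passes its speed limit or range.

### The arm

A 7-joint arm with a two-finger parallel gripper is mounted at the origin on a cart in front of the work surface, level with it; the furniture and walls round the work are solid. World frame = base frame: x ahead of the robot, y to its left, z up, the work surface at z = 0. Lengths are in m, angles in degrees, forces in N, time in s.
With the tool pointing down it reaches from about 0.425 to 0.925 m from the base axis. Payload 6.8 kg.
Tool frame: the origin (TCP) lies midway between the tips of the shut fingers; the grasp point (between the pads) lies behind it (arm.hold_point_z is the z of the grasp point in the tool frame, in m); z points along the fingers, y is the line along which they close (so a half turn about z gives the same grasp; the last joint's range is limited). The gripper opens to 85 mm and grips with 20 to 120 N. Pads are 22 mm wide; open, the fingers measure 114 mm over their backs; the gripper's body (76 mm by 85 mm) begins 54 mm behind the grasp point. The pads swing forward as they close: fully open they stand 13 mm farther back than shut.
Start: joints at [67.89, 27.33, 1.283, 89.118, -0.659, 63.558, -4.761], TCP at [0.185, -0.649, 0.199] pointing down, gripper open.
Joint ranges: [-169.35, 169.35], [-19.33, 120.38], [-80.79, 83.38], [13.8, 139.57], [-78.32, 258.32], [9.67, 109.79], [-169.56, 169.56]. Speed limits (degrees/s): [136.94, 136.94, 180, 180, 180, 180, 180].

### API

Orientations are given as [roll, pitch, yaw] about the fixed x, y, z axes, in that order (R = Rz(yaw) Ry(pitch) Rx(roll)).
In Python, from rig import arm, cams gives the robot as it stands. The module is installed in compiled form; this text tells all that it offers.
- The arm moves only by the tool move_arm, never from a script. Its argument "series" is a list of rows, each a list of 6 numbers: the shift along the tool's x, y, z in m, then the turn, a rotation vector about the tool's x, y, z in degrees. In form: [[x, y, z, ax, ay, az], ...]. A call has 1 to 5 rows; each row is the pose to reach, as a shift and turn from the pose commanded when the call began, along the tool's axes at that moment; what a row does not reach only later rows make up. A row lasts 1/8 s, in which the tool goes at most 62.5 mm and 10.7 degrees, less where a joint would pass 70% of its speed; a pose out of reach is approached as far as the arm can. A call with a gripper value outside its range is refused whole. "jaw" is the finger opening in m, from 0 to 0.0854, set as the call begins (left out, the last holds). The fingers move at their own pace and stop on an object; the grip force is fixed at half the most. Time passes only in rows, so rows that repeat a pose let the fingers close. It gives the time, the measured TCP pose, the force, the opening and the grip force at its end, in the units of the state.
- arm.state(): the state, without advancing time (a new reading comes with each control period).
- cams.camera(name): name is "scene" or "side" or "wrist"; returns a dict with "color" (400x640x3 uint8, blue, green, red), "mtx" (3x3 intrinsics, pixels), "rvec" (rotation vector, rad) and "tvec" (3), from world to camera coordinates, as OpenCV has them. Camera axes: x right, y down, z forward; pixel columns grow to the right and rows downward; lengths in m; the calibration is good to about 2 mm. A picture is of the moment at which its call begins. There is no depth.
- arm.close_job(): hands the job in; it is judged then, once.
The state is a dict: "time": time; "joint_pos": joint angles; "qd": joint speeds; "joint_torque": joint torques, N m; "ee_pos": TCP position; "eef_rot": TCP orientation; "force": force on the tool from outside, world axes, zero at the start; "torque": the same for the moment, N m; "width": finger opening in m; "gripper_force": force on a finger pad.
Only numpy, scipy, OpenCV 4.12 (cv2) and the standard library are available. Lean on these libraries where they do the work, as an engineer would, in place of code of your own. Each camera call takes 0.05 s, during which the arm holds its last target. There are 200 camera calls.

## Working session

There is one attempt and no reset: what is moved stays moved. The work goes in short steps, Python scripts to look and compute and a tool call to move; the robot and the scene stay as the last step left them, time stands still between calls to the robot, and variables do not carry over. Pictures are saved under pics/ and viewed, at most 12 in all, crops included, and the job is handed in when it is done.

Besides the shell and the picture viewer there is one more tool, called after "Call:" in YAML: its name, and indented under it one key for each argument. move_arm: Moves the arm, as the interface text tells. Its arguments: {"type":"object","properties":{"series":{"type":"array"},"jaw":{"type":"number"}},"required":["series"]}

```bash
mkdir -p pics; python3 - <<'E'
from rig import arm,cams
import cv2,json
print({k:v for k,v in arm.state().items()}, arm.hold_point_z)
import pickle
d={}
for n in("scene","side"):
    c=cams.camera(n);d[n]=c;cv2.imwrite(f"pics/{n}0.png",c["color"]);print(n,c["mtx"].tolist(),c["rvec"],c["tvec"])
pickle.dump(d,open("c0.pkl","wb"))
E
```

```text
{'time': 0.0, 'joint_pos': array([67.8926839 , 27.37525458,  1.27975367, 89.17936187, -0.65836629,
       63.5575125 , -4.76092128]), 'qd': array([ 0.02845916, -0.01281614,  0.01655956,  0.00864096, -0.07697408,
        0.05684655,  0.02853043]), 'joint_torque': array([-3.72219856e-04, -5.96460485e+01,  1.60767652e+00, -2.81200558e+01,
        1.24144141e-02,  9.44941188e-03, -1.62295657e-05]), 'ee_pos': array([ 0.1848764 , -0.64850319,  0.19792429]), 'eef_rot': array([-1.79895534e+02,  8.16222163e-03,  1.59156656e+01]), 'force': array([ 0.13745322, -0.38809679,  0.05315353]), 'torque': array([-0.05299678, -0.01773477,  0.0099857 ]), 'gripper_force': 0.0, 'width': 0.08531936657194952} -0.0187
scene [[468.0348230737073, 0.0, 315.5084518772148], [0.0, 468.0348230737073, 198.38542207031387], [0.0, 0.0, 1.0]] [ 0.60333213 -2.44598032  1.42710421] [0.54059008 0.31528252 1.57159883]
side [[370.85341512814557, 0.0, 318.4356286749203], [0.0, 370.85341512814557, 197.02989540724207], [0.0, 0.0, 1.0]] [ 2.25681692 -0.42426173  0.20043271] [-0.53182909  0.30684766  1.06027698]
```

View pics/scene0.png

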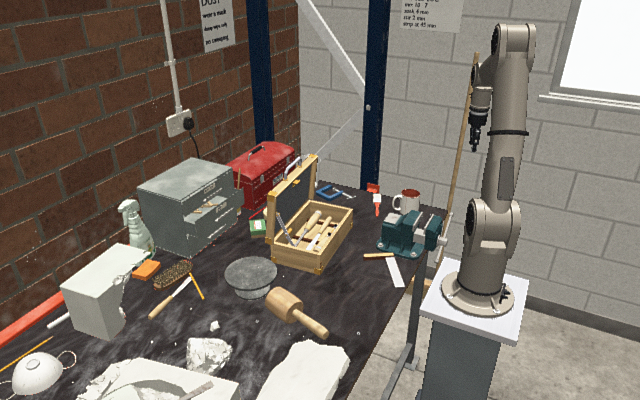

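View pics/side0.png

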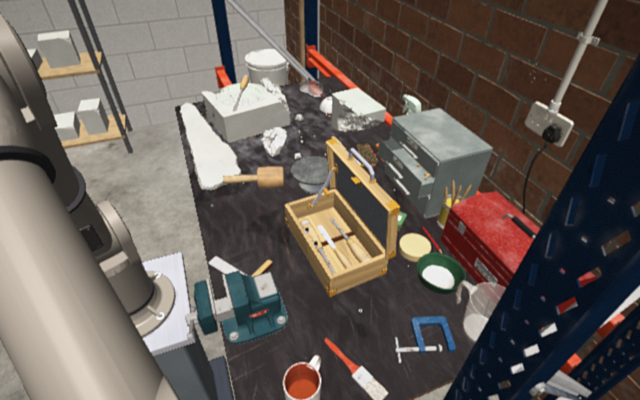

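```bash
python3 - <<'E'
import cv2,numpy as np
a=cv2.imread("pics/side0.png")[130:300,280:410];b=cv2.imread("pics/scene0.png")[148:278,260:360]
A=cv2.resize(a,None,fx=3.5,fy=3.5,interpolation=2);B=cv2.resize(b,None,fx=3.4,fy=3.4,interpolation=2)
o=np.zeros((max(A.shape[0],B.shape[0]),A.shape[1]+B.shape[1],3),np.uint8);o[:A.shape[0],:A.shape[1]]=A;o[:B.shape[0],A.shape[1]:]=B
print(A.shape,B.shape);cv2.imwrite("pics/crop.png",o)
E
```

```text
(595, 455, 3) (442, 340, 3)
```

View pics/crop.png

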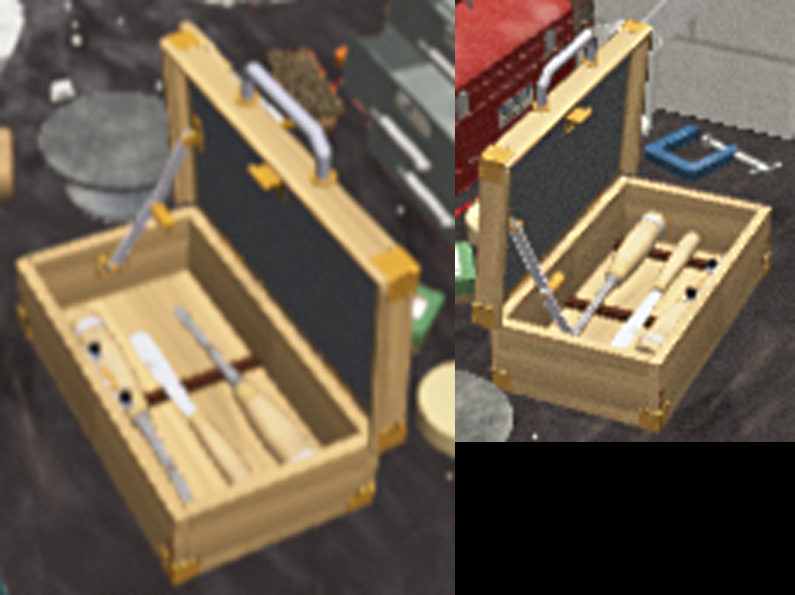

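```bash
cat >h.py <<'E'
import numpy as np,cv2,pickle
from scipy.optimize import least_squares
from scipy.spatial.transform import Rotation as R
def proj(c,P): return cv2.projectPoints(np.atleast_2d(P).astype(float),c["rvec"],c["tvec"],c["mtx"],None)[0][:,0]
def tri(cs,uv):
    Ms=[c["mtx"]@np.c_[cv2.Rodrigues(c["rvec"])[0],c["tvec"]] for c in cs]
    p=cv2.triangulatePoints(Ms[0],Ms[1],np.float64(uv[0]).reshape(2,1),np.float64(uv[1]).reshape(2,1))
    p=(p[:3]/p[3]).ravel(); return p,[proj(c,p)[0]-u for c,u in zip(cs,uv)]
E
python3 - <<'E'
from h import *
d=pickle.load(open("c0.pkl","rb"))
S=lambda x,y:(x/3.5+280,y/3.5+130); C=lambda x,y:((x-455)/3.4+260,y/3.4+148)
a=np.radians(84)
lid=lambda r,h,y:(97.5-r*np.cos(a)+h*np.sin(a),y,90+r*np.sin(a)+h*np.cos(a))
FLt,FRt,BLt,BRt,FRb,FLb=(-97.5,170,90),(-97.5,-170,90),(97.5,170,90),(97.5,-170,90),(-97.5,-170,0),(-97.5,170,0)
obs=[("side",S(18,263),FLt),("side",S(178,520),FRt),("side",S(178,580),FRb),("side",S(289,98),lid(242.5,7,0)),
("scene",C(658,362),FLt),("scene",C(770,208),FRt),("scene",C(656,425),FLb),("scene",C(498,325),BLt),("scene",C(566,54),lid(242.5,7,0))]
def pose(q,P): return np.array([q[0],q[1],0])+R.from_euler('z',q[2]).apply(np.array(P)/1000)
f=lambda q:np.concatenate([proj(d[n],pose(q,P))[0]-uv for n,uv,P in obs])
s=least_squares(f,[.65,0,0],loss="soft_l1");print(s.x,np.degrees(s.x[2]));print(f(s.x).reshape(-1,2).round(1))
p,e=tri([d["side"],d["scene"]],[S(162,216),C(557,284)]);print("knob",p,e)
print("knob chest frame",R.from_euler('z',-s.x[2]).apply(p-[s.x[0],s.x[1],0]))
p,e=tri([d["side"],d["scene"]],[S(289,98),C(566,54)]);print("bar",p,e,pose(s.x,lid(242.5,7,0)))
E
```

```text
[ 0.62165508 -0.00409519  0.0797113 ] 4.5671212406560935
[[-0.2 -1.7]
 [ 0.5 -0.8]
 [-0.4  0.9]
 [-0.9 -0.3]
 [ 0.1 -1.1]
 [-0.1 -1.9]
 [ 0.7  1.1]
 [-2.8 -2.8]
 [ 0.4 -1.9]]
knob [0.647766   0.12795474 0.12189905] [array([-0.42889321,  0.38217965]), array([-0.27324441, -0.20200312])]
knob chest frame [0.03654274 0.1295515  0.12189905]
bar [0.7026968  0.00447306 0.32627109] [array([-0.68520081,  0.74615519]), array([-0.3562425, -0.3511695])] [0.70051737 0.00220438 0.33190326]
```

```bash
cat >>h.py <<'E'
Q=[0.6217,-0.0041,0.0797]
def Rt(tilt): # tool down, closing along chest x, tilted forward by tilt deg
    return R.from_euler('z',Q[2])*R.from_euler('y',-tilt,degrees=True)*R.from_euler('z',90,degrees=True)*R.from_euler('x',180,degrees=True)
def W(p): return np.array([Q[0],Q[1],0])+R.from_euler('z',Q[2]).apply(np.array(p,float))
def row(st,tcp,rot):
    r0=R.from_euler('xyz',st["eef_rot"],degrees=True)
    return np.r_[r0.inv().apply(tcp-st["ee_pos"]),(r0.inv()*rot).as_rotvec(degrees=True)].round(4)
def go(st,p,tilt,world=False,hold=True):
    rot=Rt(tilt); p=np.array(p,float) if world else W(p)
    return row(st,p+(rot.apply([0,0,.0187]) if hold else 0),rot)
E
python3 - <<'E'
from h import *
from rig import arm
s=arm.state()
print(go(s,[.42,-.40,.42],0,True,False).tolist())
E
```

```text
[0.2942, -0.1749, -0.2217, -0.086, -0.0611, -78.6517]
```

Call:
move_arm:
  series:
    - [0,0,-0.06,0,0,0]
    - [0.03,-0.02,-0.12,0,0,-10]
    - [0.07,-0.04,-0.16,0,0,-20]
    - [0.11,-0.06,-0.19,0,0,-30]
    - [0.15,-0.09,-0.22,0,0,-40]
  jaw: 0.045

```text
time: 0.72
ee_pos: [0.3058, -0.5203, 0.4197]
eef_rot: [180.0, -0.0, 56.2]
force: [1.3, -0.3, -0.2]
width: 0.0451
gripper_force: 0.0
```

```bash
python3 - <<'E'
from h import *
from rig import arm
s=arm.state();print(s["ee_pos"],s["eef_rot"],s["joint_pos"].round(1),s["width"])
print(go(s,[.50,-.05,.40],0,True,False).tolist())
E
```

```text
[ 0.30579782 -0.52026846  0.41971868] [ 1.79996900e+02 -5.24981800e-03  5.62499577e+01] [60.5 14.2 -8.9 79.9  2.2 86.1 18. ] 0.04509395818847124
[0.4989, -0.0998, 0.0198, 0.0047, -0.004, -38.3165]
```

Call:
move_arm:
  series:
    - [0.06,-0.012,0.0,0,0,-8]
    - [0.12,-0.024,0.0,0,0,-16]
    - [0.18,-0.036,0,0,0,-24]
    - [0.24,-0.048,0.01,0,0,-32]
    - [0.3,-0.06,0.01,0,0,-38.3]

```text
time: 1.35
ee_pos: [0.423, -0.2373, 0.408]
eef_rot: [-179.9, -0.0, 94.4]
force: [0.3, -0.2, 0.8]
width: 0.045
gripper_force: 0.0
```

```bash
python3 - <<'E'
from h import *
from rig import arm
s=arm.state();print(s["ee_pos"],s["eef_rot"],s["joint_pos"].round(1))
# 90 mm back along the tool axis from the knob, tilt 45
k=np.array([.039,.126,.127]); t=np.radians(45); back=np.array([-np.sin(t),0,np.cos(t)])
print(go(s,k+.09*back,45).tolist())
E
```

```text
[ 0.42295724 -0.23726546  0.40797025] [-1.79918968e+02 -2.94882759e-02  9.44317365e+01] [ 45.8   2.9 -24.7  94.7   1.2  82.8  25.3]
[0.343, 0.2048, 0.2304, -45.081, 0.0249, -0.1393]
```

Call:
move_arm:
  series:
    - [0.06,0.02,0.0,-9,0,0]
    - [0.12,0.05,0.02,-18,0,0]
    - [0.18,0.08,0.04,-27,0,0]
    - [0.24,0.11,0.06,-36,0,0]
    - [0.3,0.13,0.09,-45,0,0]

```text
time: 1.98
ee_pos: [0.5222, 0.0386, 0.3337]
eef_rot: [135.7, 0.1, 94.2]
force: [1.4, 0.4, 0.2]
width: 0.0448
gripper_force: 0.0
```

```bash
python3 - <<'E'
from h import *
from rig import arm,cams
s=arm.state();print(s["ee_pos"],s["eef_rot"],s["joint_pos"].round(1))
k=np.array([.039,.126,.127]); t=np.radians(45); back=np.array([-np.sin(t),0,np.cos(t)])
print(go(s,k+.09*back,45).tolist())
c=cams.camera("wrist");pickle.dump((c,s),open("w1.pkl","wb"));cv2.imwrite("pics/w1.png",c["color"])
print(proj(c,[W(k),W([-.0025,.126,.06]),W([.079,0,.332]),W([.0975,.17,.09]),W([-.0975,.17,.09])]).round(0).tolist())
E
```

```text
[0.52219314 0.03862174 0.33371025] [1.35666841e+02 8.58578502e-02 9.42390385e+01] [ 35.8 -17.3 -40.6 131.5 -27.1  18.7  18.6]
[0.0762, -0.0491, 0.1704, -0.6671, 0.2912, -0.1725]
[[281.0, 90.0], [221.0, 90.0], [452.0, 230.0], [298.0, 54.0], [139.0, 43.0]]
```

View pics/w1.png

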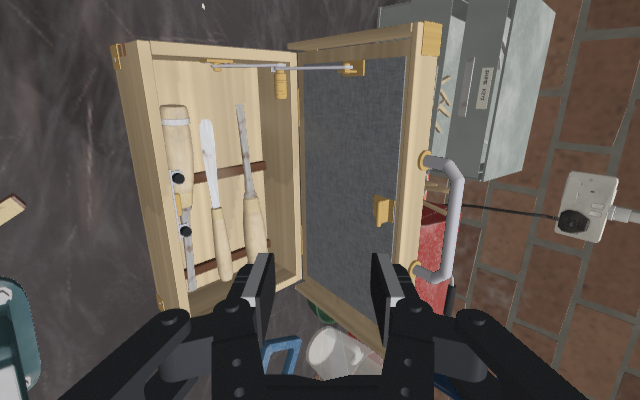

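Call:
move_arm:
  series:
    - [0.02,-0.01,0.034,0,0,0]
    - [0.04,-0.02,0.068,0,0,0]
    - [0.06,-0.035,0.1,0,0,0]
    - [0.076,-0.049,0.14,0,0,0]
    - [0.076,-0.049,0.17,0,0,0]

```text
time: 2.65
ee_pos: [0.531, 0.0937, 0.2482]
eef_rot: [135.7, -0.2, 94.8]
force: [5.4, 6.8, 5.2]
width: 0.0451
gripper_force: 0.0
```

```bash
python3 - <<'E'
from h import *
from rig import arm,cams
s=arm.state();print(s["ee_pos"],s["eef_rot"],s["joint_pos"].round(1))
k=np.array([.039,.126,.127])
print(go(s,k,45).tolist())
c=cams.camera("wrist");pickle.dump((c,s),open("w2.pkl","wb"))
print(proj(c,[W([.039,.13,.127])]).round(0).tolist())
cv2.imwrite("pics/w2.png",c["color"])
E
```

```text
[0.53097265 0.09365948 0.2481931 ] [135.67393532  -0.23654713  94.80105792] [ 71.7 -17.1 -80.8 135.8 -78.3   9.7  63.3]
[0.0202, 0.0026, 0.1905, -0.6744, -0.3331, 0.0006]
[[325.0, 145.0]]
```

View pics/w2.png

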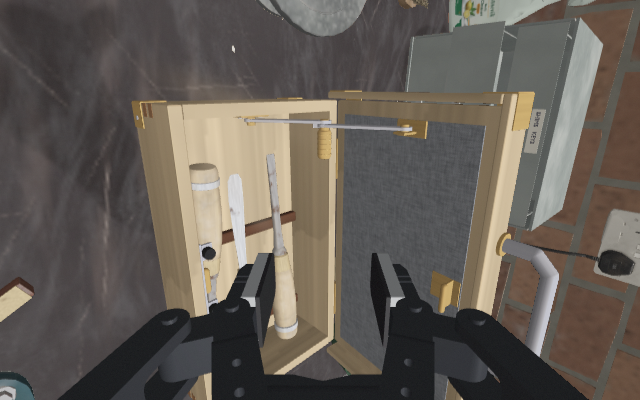

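```bash
python3 - <<'E'
from h import *
from rig import arm,cams
s=arm.state()
for T in (25,):
  t=np.radians(T); back=np.array([-np.sin(t),0,np.cos(t)])
  print(go(s,np.array([.039,.126,.127])+.09*back,T).tolist())
E
```

```text
[0.0203, 0.0297, 0.1044, 19.0856, -0.1481, 1.0621]
```

Call:
move_arm:
  series:
    - [0.0,0.0,0.0,5,0,0]
    - [0,0,0.0,10,0,0]
    - [0.0,0.0,0.0,15,0,0]
    - [0.01,0.01,0.02,19,0,0]
    - [0.02,0.02,0.03,19,0,1]

```text
time: 3.32
ee_pos: [0.5112, 0.1398, 0.2438]
eef_rot: [153.1, -5.8, 98.7]
force: [-0.1, -0.2, -0.0]
width: 0.0449
gripper_force: 0.0
```

```bash
python3 - <<'E'
from h import *
from rig import arm,cams
s=arm.state();print(s["joint_pos"].round(1),s["qd"].round(1))
for T in (25,):
  t=np.radians(T); back=np.array([-np.sin(t),0,np.cos(t)])
  print(go(s,np.array([.039,.126,.127])+.09*back,T).tolist())
E
```

```text
[ 57.2   0.7 -76.9 124.1   1.   28.3 -13. ] [ -62.5   45.4   30.3  -26.5  125.    37.5 -123.1]
[-0.0391, 0.072, 0.0909, 1.709, -7.0663, 1.1785]
```

Call:
move_arm:
  series:
    - [0,0,0,0,0,0]
    - [0,0,0,0,0,0]
    - [0,0,0,0,0,0]

```text
time: 3.7
ee_pos: [0.5107, 0.1397, 0.2437]
eef_rot: [152.9, -5.7, 98.9]
force: [-0.1, -0.2, -0.2]
width: 0.0449
gripper_force: 0.0
```

```bash
cat >g.py <<'E'
import sys
from h import *
from rig import arm
def rep():
    s=arm.state();print(s["joint_pos"].round(1),"qd",abs(s["qd"]).max().round(1),s["force"].round(1),s["width"].round(4));return s
E
python3 - <<'E'
from g import *
s=rep()
t=np.radians(25); back=np.array([-np.sin(t),0,np.cos(t)])
print(go(s,np.array([.039,.126,.127])+.09*back,25).tolist())
E
```

```text
Traceback (most recent call last):
  File "g.py", line 5, in rep
    s=arm.state();print(s["joint_pos"].round(1),"qd",abs(s["qd"]).max().round(1),s["force"].round(1),s["width"].round(4));return s
                                                                                                     ^^^^^^^^^^^^^^^^
AttributeError: 'float' object has no attribute 'round'
```

Call:
move_arm:
  series:
    - [-0.01,0.018,0.0,0.5,-2,0]
    - [-0.02,0.036,0.02,1,-4,1]
    - [-0.03,0.054,0.05,1.5,-6,1]
    - [-0.039,0.072,0.091,1.7,-7,1.2]
    - [-0.039,0.072,0.091,1.7,-7,1.2]

```text
time: 4.32
ee_pos: [0.6207, 0.1227, 0.1899]
eef_rot: [155.1, -0.1, 94.8]
force: [-0.8, 0.6, 0.0]
width: 0.045
gripper_force: 0.0
```

```bash
sed -i 's/s\["width"\].round(4)/round(s["width"],4)/' g.py
python3 - <<'E'
from g import *
s=rep()
t=np.radians(25); back=np.array([-np.sin(t),0,np.cos(t)])
print(go(s,np.array([.039,.126,.127])+.09*back,25).tolist())
print(go(s,np.array([.039,.126,.127]),25).tolist())
E
```

```text
[ 27.7  21.2 -57.5 114.6  45.6  37.4 -52.7] qd 4.2 [-0.8  0.6  0. ] 0.045
[-0.0005, 0.0005, -0.0017, -0.0527, -0.2004, 0.1343]
[-0.0008, 0.0006, 0.0883, -0.0527, -0.2004, 0.1343]
```

Call:
move_arm:
  series:
    - [0,0,0.02,0,0,0]
    - [0,0,0.04,0,0,0]
    - [0,0,0.06,0,0,0]
    - [0,0,0.076,0,0,0]
    - [0,0,0.088,0,0,0]

```text
time: 4.95
ee_pos: [0.6581, 0.1252, 0.1135]
eef_rot: [154.8, -0.0, 94.7]
force: [0.5, -0.0, -0.0]
width: 0.0444
gripper_force: 0.0
```

```bash
python3 - <<'E'
from g import *
from rig import cams
s=rep()
print(go(s,np.array([.039,.126,.127]),25).tolist())
c=cams.camera("wrist");cv2.imwrite("pics/w3.png",c["color"])
E
```

```text
[ 19.   29.4 -48.3 114.2  59.4  33.2 -64. ] qd 14.9 [ 0.5 -0.  -0. ] 0.0444
[-0.0, -0.0012, 0.0033, 0.2358, -0.1114, 0.1294]
```

View pics/w3.png

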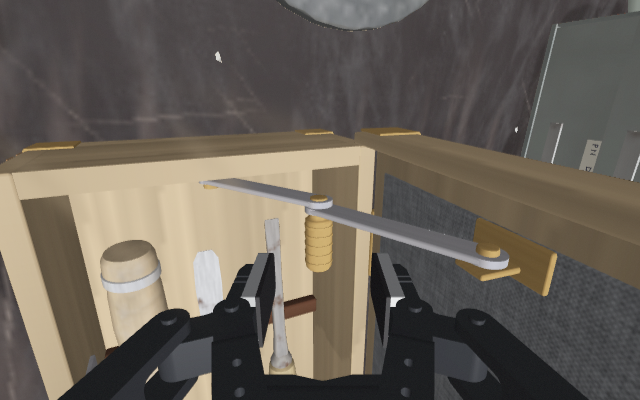

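```bash
python3 - <<'E'
from g import *
from rig import cams
s=rep()
c=cams.camera("wrist")
r=R.from_euler('xyz',s["eef_rot"],degrees=True)
gp=s["ee_pos"]+r.apply([[0,0,-.0187],[0,0,0],[.011,0,-.0187],[-.011,0,-.0187],[0,.02,-.0187]])
print(proj(c,gp).round(0).tolist())
print(proj(c,[W([.039,y,.127]) for y in (.115,.12,.125,.13,.143)]).round(0).tolist())
Rc=cv2.Rodrigues(c["rvec"])[0]; print("cam in tool",r.inv().apply(-Rc.T@c["tvec"]-s["ee_pos"]).round(3), (Rc@r.as_matrix()).round(2).tolist())
# knob by ray intersection with chest plane y for centre: two views w2,now
c2,_=pickle.load(open("w2.pkl","rb"))
p,e=tri([c2,c],[(324,142),(318,243)]);print(R.from_euler('z',-Q[2]).apply(p-[Q[0],Q[1],0]),e)
E
```

```text
[ 18.9  29.5 -48.2 114.2  59.5  33.2 -64. ] qd 2.3 [ 0.6 -1.6 -0.6] 0.0452
[[323.0, 253.0], [323.0, 238.0], [323.0, 234.0], [323.0, 272.0], [361.0, 253.0]]
[[322.0, 270.0], [322.0, 261.0], [322.0, 253.0], [322.0, 244.0], [322.0, 221.0]]
cam in tool [ 0.082  0.    -0.176] [[-0.0, 1.0, 0.0], [-0.95, 0.0, -0.32], [-0.32, -0.0, 0.95]]
[0.03520982 0.13327888 0.13010276] [array([0.32245302, 0.32661086]), array([-0.57598634, -0.72192823])]
```

Call:
move_arm:
  series:
    - [0,-0.002,0.002,0,0,0]
    - [0,-0.002,0.002,0,0,0]
    - [0,-0.002,0.002,0,0,0]
    - [0,-0.002,0.002,0,0,0]
    - [0,-0.002,0.002,0,0,0]
  jaw: 0.008

```text
time: 5.68
ee_pos: [0.6575, 0.1263, 0.1101]
eef_rot: [154.8, -0.0, 94.8]
force: [-1.0, -0.5, -0.4]
width: 0.0081
gripper_force: 0.0
```

```bash
python3 - <<'E'
from g import *
s=rep()
r=R.from_euler('xyz',s["eef_rot"],degrees=True)
g=R.from_euler('z',-Q[2]).apply(s["ee_pos"]+r.apply([0,0,-.0187])-[Q[0],Q[1],0]);print("grip chest",g)
f=np.array([-.0025,g[1],.06]); v=g-f; print("radius",np.hypot(v[0],v[2]),"ang",np.degrees(np.arctan2(v[2],v[0])))
for d in (5,10,15,20,25):
    a=d/79.; u=f+np.array([v[0]*np.cos(a)-v[2]*np.sin(a),0,v[0]*np.sin(a)+v[2]*np.cos(a)])
    print(d,r.inv().apply(R.from_euler('z',Q[2]).apply(u-g)).round(4).tolist(), "tool turn follow",np.degrees(a).round(1))
E
```

```text
[ 18.6  29.6 -48.  114.3  59.9  33.  -64.5] qd 0.1 [-1.  -0.5 -0.4] 0.0081
grip chest [0.03809726 0.12705805 0.12705088]
radius 0.0783834025616057 ang 58.806372881729146
5 [0.0, -0.0029, -0.004] tool turn follow 3.6
10 [0.0, -0.006, -0.0079] tool turn follow 7.3
15 [0.0001, -0.0094, -0.0115] tool turn follow 10.9
20 [0.0001, -0.0129, -0.015] tool turn follow 14.5
25 [0.0001, -0.0167, -0.0182] tool turn follow 18.1
```

```bash
python3 - <<'E'
from g import *
from rig import cams
c=cams.camera("wrist");d={n:cams.camera(n) for n in ("side","scene")}
pickle.dump((c,arm.state(),d),open("w4.pkl","wb"))
A=cv2.resize(c["color"][170:330,240:400],None,fx=3,fy=3,interpolation=2)
B=cv2.resize(d["side"]["color"][150:230,270:350],None,fx=4,fy=4,interpolation=2)
o=np.zeros((480,800,3),np.uint8);o[:,:480]=A;o[:320,480:]=B
cv2.imwrite("pics/w4.png",o)
E
```

```text
(no output)
```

View pics/w4.png

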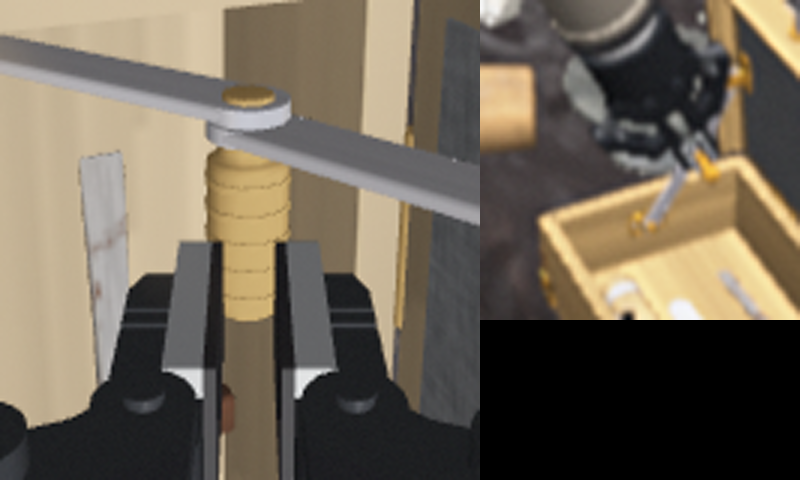

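```bash
python3 - <<'E'
from g import *
c4,s,d=pickle.load(open("w4.pkl","rb"));c2,_=pickle.load(open("w2.pkl","rb"));c1,_=pickle.load(open("w1.pkl","rb"))
ob=[(c1,(281,84)),(c2,(324,142)),(c4,(322.7,248)),(d["side"],(326.6,191.4)),(d["scene"],(290,231.5))]
f=lambda p:np.concatenate([proj(c,p)[0]-u for c,u in ob])
def ch(p): return R.from_euler('z',-Q[2]).apply(p-[Q[0],Q[1],0])
for use in (slice(0,5),slice(0,3)):
    o=ob; ff=lambda p:np.concatenate([proj(c,p)[0]-u for c,u in ob[use]])
    z=least_squares(ff,W([.04,.13,.127])).x; print(ch(z),ff(z).reshape(-1,2).round(1).tolist())
r=R.from_euler('xyz',s["eef_rot"],degrees=True)
print("knob in tool",r.inv().apply(z-s["ee_pos"]))
print("TCP, grasp in side",proj(d["side"],s["ee_pos"]+r.apply([[0,0,0],[0,0,-.0187]])).round(1).tolist(),ch(s["ee_pos"]))
# foot strap end in w4 and lid bracket for reference
B=cv2.resize(d["side"]["color"][165:215,300:350],None,fx=12,fy=12,interpolation=2);cv2.imwrite("pics/s5.png",B)
E
```

```text
[0.03683478 0.13194993 0.12913047] [[-0.2, 1.0], [0.8, 1.4], [-0.5, -1.1], [-0.9, -1.4], [-0.7, -1.5]]
[0.03593077 0.13267217 0.1308475 ] [[0.1, 0.3], [1.3, 0.9], [-0.6, -0.7]]
knob in tool [ 0.00564764 -0.00023391 -0.02311501]
TCP, grasp in side [[328.6, 194.4], [326.6, 191.3]] [0.04600429 0.12708225 0.11002609]
```

View pics/s5.png

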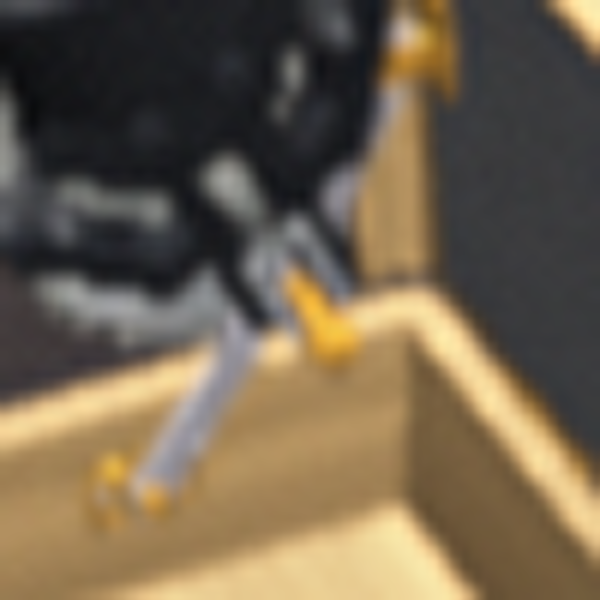

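```bash
python3 - <<'E'
from g import *
c4,s,d=pickle.load(open("w4.pkl","rb"))
r=R.from_euler('xyz',s["eef_rot"],degrees=True)
for w,u in (((305,250.5),(321.5,192.3)),((342,250.5),(328.6,189.8))):
    p,e=tri([c4,d["side"]],[w,u]);print("tip in tool",r.inv().apply(p-s["ee_pos"]).round(4),np.round(e,1).tolist())
p,e=tri([c4,d["side"]],[(322.7,248),(326.6,191.4)]);print("knob in tool",r.inv().apply(p-s["ee_pos"]).round(4),np.round(e,1).tolist())
for x in (.011,0,-.011): print(x,[proj(c4,s["ee_pos"]+r.apply([x,-.008,z]))[0].round(0).tolist() for z in (-.07,-.05,-.03,-.015,0)])
E
```

```text
tip in tool [ 0.0046 -0.0127 -0.0239] [[-8.1, -0.6], [0.9, -0.5]]
tip in tool [ 0.0012  0.0091 -0.0177] [[-1.8, -0.1], [0.2, -0.1]]
knob in tool [ 0.0018 -0.0001 -0.0162] [[-0.3, -0.0], [0.0, -0.0]]
0.011 [[300.0, 293.0], [303.0, 265.0], [306.0, 244.0], [307.0, 231.0], [308.0, 220.0]]
0 [[301.0, 318.0], [304.0, 288.0], [306.0, 264.0], [307.0, 250.0], [308.0, 238.0]]
-0.011 [[302.0, 342.0], [304.0, 309.0], [306.0, 284.0], [308.0, 268.0], [309.0, 255.0]]
```

Call:
move_arm:
  series:
    - [0,0,0,0,0,0]
    - [0,0,0,0,0,0]
    - [0.002,0,0.007,0,0,0]
    - [0.003,0,0.014,0,0,0]
    - [0.003,0,0.02,0,0,0]
  jaw: 0.04

```text
time: 6.45
ee_pos: [0.6657, 0.1301, 0.0912]
eef_rot: [154.8, -0.0, 94.8]
force: [-1.0, -0.3, 0.6]
width: 0.0397
gripper_force: 0.0
```

Call:
move_arm:
  series:
    - [0,0,0,0,0,0]
    - [0,0,0,0,0,0]
    - [0,0,0,0,0,0]
    - [0,0,0,0,0,0]
  jaw: 0.008

```text
time: 6.95
ee_pos: [0.6656, 0.1299, 0.0919]
eef_rot: [154.8, -0.1, 94.8]
force: [1.9, 0.8, -3.7]
width: 0.0113
gripper_force: 58.5
```

Call:
move_arm:
  series:
    - [0,-0.0014,-0.002,0,0,0]
    - [0,-0.0029,-0.004,0,0,0]
    - [0,-0.0044,-0.006,0,0,0]
    - [0,-0.006,-0.0079,0,0,0]
    - [0,-0.006,-0.0079,0,0,0]

```text
time: 7.58
ee_pos: [0.6573, 0.1293, 0.0967]
eef_rot: [154.8, -0.1, 94.8]
force: [5.4, 2.1, -5.7]
width: 0.0117
gripper_force: 58.8
```

Call:
move_arm:
  series:
    - [0,-0.0017,-0.0018,0,0,0]
    - [0,-0.0034,-0.0036,0,0,0]
    - [0,-0.0052,-0.0053,0,0,0]
    - [0,-0.0069,-0.0071,0,0,0]
    - [0,-0.0087,-0.0087,0,0,0]

```text
time: 8.2
ee_pos: [0.6465, 0.1285, 0.1014]
eef_rot: [154.7, -0.1, 94.8]
force: [8.7, 2.4, -5.8]
width: 0.0117
gripper_force: 58.3
```

```bash
python3 - <<'E'
from g import *
from rig import cams
s=rep()
c=cams.camera("wrist");d=cams.camera("side")
o=np.zeros((480,800,3),np.uint8);o[:400,:480]=cv2.resize(c["color"],(480,300))[0:300].repeat(1,0) if 0 else 0
A=cv2.resize(c["color"],(480,300));B=cv2.resize(d["color"][150:230,270:350],None,fx=4,fy=4,interpolation=2)
o[:300,:480]=A;o[:320,480:]=B;cv2.imwrite("pics/w6.png",o[:320])
E
```

```text
[ 17.6  29.2 -47.1 116.1  61.9  31.7 -67.5] qd 2.1 [ 8.7  2.4 -5.8] 0.0117
```

View pics/w6.png

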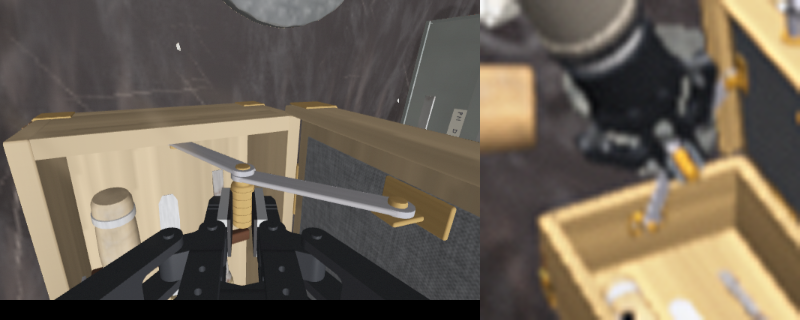

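Call:
move_arm:
  series:
    - [0,0,0,0,0,0]
    - [0,0,0,0,0,0]
    - [0,0,-0.02,0,0,0]
    - [0,0,-0.06,0,0,0]
    - [0,0,-0.11,0,0,0]
  jaw: 0.04

```text
time: 8.93
ee_pos: [0.5976, 0.124, 0.2003]
eef_rot: [154.9, -0.0, 94.8]
force: [2.3, -0.4, 0.8]
width: 0.0397
gripper_force: 0.0
```

```bash
python3 - <<'E'
from g import *
s=rep();print(s["ee_pos"])
print(go(s,[-.02,.06,.40],0,hold=False).tolist())
E
```

```text
[ 29.6  18.  -59.4 116.6  42.6  36.8 -51.4] qd 72.1 [ 2.3 -0.4  0.8] 0.0397
[0.59755782 0.1239939  0.2003112 ]
[-0.0695, 0.0788, -0.1836, 25.0652, -0.0839, 0.2427]
```

Call:
move_arm:
  series:
    - [-0.01,0.0,-0.05,5,0,0]
    - [-0.02,0.02,-0.1,10,0,0]
    - [-0.04,0.04,-0.15,16,0,0]
    - [-0.06,0.06,-0.184,21,0,0]
    - [-0.07,0.079,-0.184,25,0,0]
  jaw: 0.06

```text
time: 9.55
ee_pos: [0.599, 0.0524, 0.404]
eef_rot: [179.7, 0.0, 94.6]
force: [0.4, 0.4, 0.2]
width: 0.0598
gripper_force: 0.0
```

```bash
python3 - <<'E'
from g import *
from rig import cams
s=rep();print(s["ee_pos"],s["eef_rot"])
print(go(s,[.072,0,.40],0,hold=False).tolist())
E
```

```text
[ 34.   24.6 -65.   79.7  22.3  89.1 -24.4] qd 54.1 [0.4 0.4 0.2] 0.0598
[0.59901493 0.05241628 0.40397833] [1.79664336e+02 6.78772618e-03 9.46413656e+01]
[-0.0583, 0.09, 0.0045, 0.3357, 0.0066, 0.0749]
```

Call:
move_arm:
  series:
    - [-0.02,0.03,0,0,0,0]
    - [-0.04,0.06,0,0,0,0]
    - [-0.058,0.09,0.004,0,0,0]
    - [-0.058,0.09,0.004,0,0,0]
    - [-0.058,0.09,0.004,0,0,0]

```text
time: 10.18
ee_pos: [0.6917, 0.0044, 0.3966]
eef_rot: [179.8, -0.1, 94.9]
force: [-0.3, 0.8, -0.0]
width: 0.0598
gripper_force: 0.0
```

```bash
python3 - <<'E'
from g import *
from rig import cams
s=rep();print(s["ee_pos"],s["eef_rot"])
c=cams.camera("wrist");d=cams.camera("side");e=cams.camera("scene");pickle.dump((c,s,d,e),open("w7.pkl","wb"))
P=W([.072,0,.331]); print([proj(k,P)[0].round(0).tolist() for k in (c,d,e)],proj(d,s["ee_pos"]),proj(c,s["ee_pos"]))
o=np.zeros((600,800,3),np.uint8);o[:375,:600]=cv2.resize(c["color"],(600,375))
x,y=proj(d,P)[0].astype(int);B=cv2.resize(d["color"][y-37:y+37,x-50:x+50],None,fx=3,fy=3,interpolation=2);o[375:597,:300]=B
u,v=proj(e,P)[0].astype(int);B=cv2.resize(e["color"][v-37:v+37,u-50:u+50],None,fx=3,fy=3,interpolation=2);o[375:597,300:600]=B
print(x,y,u,v);cv2.imwrite("pics/w7.png",o[:,:600])
E
```

```text
[ 28.4  33.8 -60.4  67.   29.   94.  -20.1] qd 1.1 [-0.3  0.8 -0. ] 0.0598
[0.69171843 0.00438192 0.39655124] [ 1.79842526e+02 -6.95358727e-02  9.48770677e+01]
[[325.0, 204.0], [360.0, 159.0], [295.0, 163.0]] [[360.39021297 138.1089967 ]] [[323.27251442 237.99050045]]
359 158 294 162
```

View pics/w7.png

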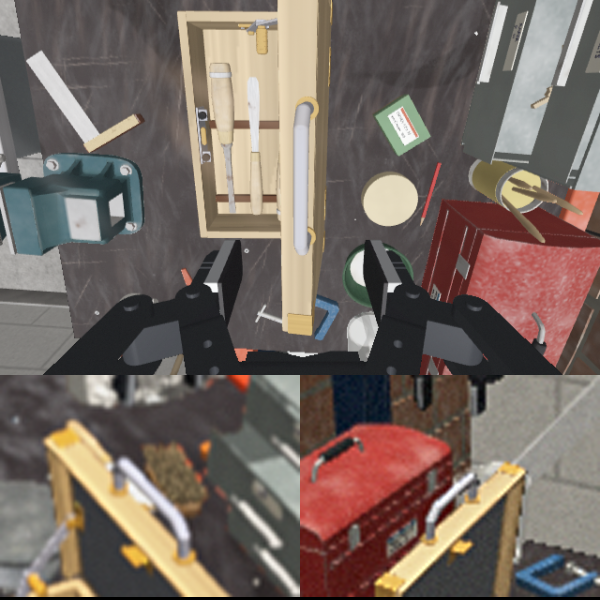

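```bash
python3 - <<'E'
from g import *
c,s,d,e=pickle.load(open("w7.pkl","rb"))
ob=[(c,(322,190)),(d,(361,163)),(e,(295.5,167))]
ff=lambda p:np.concatenate([proj(k,p)[0]-u for k,u in ob])
z=least_squares(ff,W([.07,0,.33])).x;print(z,ff(z).round(1),R.from_euler('z',-Q[2]).apply(z-[Q[0],Q[1],0]))
for z in(.325,): print(row(s,np.array([z*0+.0,0,0])+W([.072,.004,.278]),Rt(0)).tolist())
E
```

```text
[0.69139748 0.00685015 0.31304292] [ 0.7  0.7 -3.5 -0.1 -0.7  0.7] [0.07034803 0.00536638 0.31304292]
[0.001, 0.0012, 0.1186, 0.1573, -0.07, 0.3105]
```

Call:
move_arm:
  series:
    - [0,0,0.03,0,0,0]
    - [0,0,0.06,0,0,0]
    - [0.001,0,0.085,0,0,0]
    - [0.001,0,0.105,0,0,0]
    - [0.001,0,0.12,0,0,0]

```text
time: 10.95
ee_pos: [0.6924, 0.0046, 0.2761]
eef_rot: [179.8, -0.0, 94.8]
force: [0.1, -0.5, 0.1]
width: 0.0599
gripper_force: 0.0
```

Call:
move_arm:
  series:
    - [0,0,0,0,0,0]
    - [0,0,0,0,0,0]
    - [0,0,0,0,0,0]
    - [0,0,0,0,0,0]
    - [0,0,0,0,0,0]
  jaw: 0.006

```text
time: 11.58
ee_pos: [0.6925, 0.0049, 0.2779]
eef_rot: [179.8, -0.0, 94.8]
force: [-4.3, -1.0, 6.6]
width: 0.0103
gripper_force: 58.5
```

```bash
python3 - <<'E'
from g import *
s=rep();print(s["ee_pos"],s["torque"].round(2),s["time"],s["gripper_force"])
E
```

```text
[ 30.1  37.1 -59.3  78.2  31.7  81.8 -23.3] qd 0.1 [-4.3 -1.   6.6] 0.0103
[0.69247713 0.00493362 0.27794698] [-0.18  1.03 -0.08] 11.575 58.54532718658447
```

```bash
python3 - <<'E'
import numpy as np
a0=83.8;Rr=.2426
for k in range(6):
    b=a0-13*k;r=[]
    for j in range(1,6):
        a=b-2.6*j
        r.append([0,round(-Rr*(np.cos(np.radians(a))-np.cos(np.radians(b))),4),round(-Rr*(np.sin(np.radians(a))-np.sin(np.radians(b))),4),0,0,0])
    print(b,r)
E
```

```text
83.8 [[0, np.float64(-0.0109), np.float64(0.0014), 0, 0, 0], [0, np.float64(-0.0218), np.float64(0.0034), 0, 0, 0], [0, np.float64(-0.0325), np.float64(0.0058), 0, 0, 0], [0, np.float64(-0.0431), np.float64(0.0087), 0, 0, 0], [0, np.float64(-0.0536), np.float64(0.0121), 0, 0, 0]]
70.8 [[0, np.float64(-0.0103), np.float64(0.0039), 0, 0, 0], [0, np.float64(-0.0204), np.float64(0.0082), 0, 0, 0], [0, np.float64(-0.0304), np.float64(0.0129), 0, 0, 0], [0, np.float64(-0.04), np.float64(0.0182), 0, 0, 0], [0, np.float64(-0.0495), np.float64(0.0238), 0, 0, 0]]
57.8 [[0, np.float64(-0.0092), np.float64(0.0061), 0, 0, 0], [0, np.float64(-0.0181), np.float64(0.0126), 0, 0, 0], [0, np.float64(-0.0267), np.float64(0.0194), 0, 0, 0], [0, np.float64(-0.0349), np.float64(0.0267), 0, 0, 0], [0, np.float64(-0.0429), np.float64(0.0343), 0, 0, 0]]
44.8 [[0, np.float64(-0.0076), np.float64(0.008), 0, 0, 0], [0, np.float64(-0.0148), np.float64(0.0163), 0, 0, 0], [0, np.float64(-0.0216), np.float64(0.0249), 0, 0, 0], [0, np.float64(-0.028), np.float64(0.0339), 0, 0, 0], [0, np.float64(-0.034), np.float64(0.0431), 0, 0, 0]]
31.799999999999997 [[0, np.float64(-0.0056), np.float64(0.0095), 0, 0, 0], [0, np.float64(-0.0107), np.float64(0.0192), 0, 0, 0], [0, np.float64(-0.0154), np.float64(0.0292), 0, 0, 0], [0, np.float64(-0.0197), np.float64(0.0393), 0, 0, 0], [0, np.float64(-0.0235), np.float64(0.0497), 0, 0, 0]]
18.799999999999997 [[0, np.float64(-0.0033), np.float64(0.0105), 0, 0, 0], [0, np.float64(-0.0061), np.float64(0.0211), 0, 0, 0], [0, np.float64(-0.0085), np.float64(0.0319), 0, 0, 0], [0, np.float64(-0.0103), np.float64(0.0427), 0, 0, 0], [0, np.float64(-0.0117), np.float64(0.0537), 0, 0, 0]]
```

Call:
move_arm:
  series:
    - [0,-0.011,0.001,0,0,0]
    - [0,-0.022,0.002,0,0,0]
    - [0,-0.0325,0.005,0,0,0]
    - [0,-0.043,0.008,0,0,0]
    - [0,-0.0535,0.011,0,0,0]

```text
time: 12.2
ee_pos: [0.6406, 0.0009, 0.2668]
eef_rot: [179.5, -0.1, 94.8]
force: [0.8, 1.2, 4.4]
width: 0.01
gripper_force: 60.8
```

Call:
move_arm:
  series:
    - [0,-0.0103,0.0039,0,0,0]
    - [0,-0.0204,0.0082,0,0,0]
    - [0,-0.0304,0.0129,0,0,0]
    - [0,-0.04,0.0182,0,0,0]
    - [0,-0.0495,0.0238,0,0,0]

```text
time: 12.82
ee_pos: [0.5892, -0.0031, 0.2416]
eef_rot: [179.8, -0.1, 94.8]
force: [-1.1, 2.2, 6.2]
width: 0.0098
gripper_force: 62.7
```

Call:
move_arm:
  series:
    - [0,-0.0092,0.0058,0,0,0]
    - [0,-0.0181,0.012,0,0,0]
    - [0,-0.0267,0.0188,0,0,0]
    - [0,-0.0349,0.026,0,0,0]
    - [0,-0.0429,0.0336,0,0,0]

```text
time: 13.45
ee_pos: [0.5468, -0.0064, 0.207]
eef_rot: [179.8, -0.1, 94.9]
force: [1.9, 7.0, -0.3]
width: 0.0097
gripper_force: 63.9
```

Call:
move_arm:
  series:
    - [0.001,-0.0076,0.008,0,0,0]
    - [0.002,-0.0148,0.0163,0,0,0]
    - [0.002,-0.0216,0.0249,0,0,0]
    - [0.002,-0.028,0.0339,0,0,0]
    - [0.002,-0.034,0.0431,0,0,0]

```text
time: 14.08
ee_pos: [0.5127, -0.0091, 0.1636]
eef_rot: [179.9, 0.0, 94.8]
force: [-0.5, -0.2, 2.0]
width: 0.0105
gripper_force: 66.0
```

Call:
move_arm:
  series:
    - [0,-0.0056,0.0095,0,0,0]
    - [0,-0.0107,0.0192,0,0,0]
    - [0,-0.0154,0.0292,0,0,0]
    - [0,-0.0197,0.0393,0,0,0]
    - [0,-0.0235,0.0497,0,0,0]

```text
time: 14.7
ee_pos: [0.4887, -0.0109, 0.1135]
eef_rot: [180.0, 0.0, 94.8]
force: [-4.7, -2.1, 1.5]
width: 0.0101
gripper_force: 68.1
```

Call:
move_arm:
  series:
    - [0,-0.0025,0.006,0,0,0]
    - [0,-0.0045,0.012,0,0,0]
    - [0,-0.006,0.018,0,0,0]
    - [0,-0.0065,0.021,0,0,0]
    - [0,-0.0065,0.021,0,0,0]

```text
time: 15.32
ee_pos: [0.4824, -0.0113, 0.0927]
eef_rot: [180.0, -0.0, 94.8]
force: [-4.4, -2.4, -3.4]
width: 0.01
gripper_force: 68.6
```

Call:
move_arm:
  series:
    - [0,-0.0008,0.002,0,0,0]
    - [0,-0.0015,0.004,0,0,0]
    - [0,-0.002,0.006,0,0,0]
    - [0,-0.0025,0.008,0,0,0]

```text
time: 15.82
ee_pos: [0.4807, -0.0115, 0.0853]
eef_rot: [179.9, -0.0, 94.8]
force: [-4.9, -2.8, 1.4]
width: 0.0098
gripper_force: 69.0
```

Call:
move_arm:
  series:
    - [0,-0.0003,0.001,0,0,0]
    - [0,-0.0005,0.002,0,0,0]
    - [0,-0.0005,0.002,0,0,0]

```text
time: 16.2
ee_pos: [0.4803, -0.0115, 0.0834]
eef_rot: [179.9, -0.0, 94.8]
force: [-5.4, -2.1, -0.8]
width: 0.0097
gripper_force: 69.0
```

Call:
move_arm:
  series:
    - [0,-0.0004,0.0015,0,0,0]
    - [0,-0.0008,0.003,0,0,0]
    - [0,-0.0008,0.003,0,0,0]

```text
time: 16.58
ee_pos: [0.4797, -0.0116, 0.0804]
eef_rot: [179.9, -0.0, 94.8]
force: [-3.9, -3.0, -0.3]
width: 0.0102
gripper_force: 69.0
```

```bash
python3 - <<'E'
from g import *
s=rep();print(s["ee_pos"],s["torque"].round(2),s["time"])
E
```

```text
[ 42.2  30.5 -60.  118.6  34.8  50.4 -33. ] qd 0.1 [-3.9 -3.  -0.3] 0.0102
[ 0.47965608 -0.01156294  0.08039732] [-0.53  0.59 -0.13] 16.575
```

Call:
move_arm:
  series:
    - [0,-0.0003,0.0015,0,0,0]
    - [0,-0.0006,0.003,0,0,0]
    - [0,-0.0006,0.003,0,0,0]

```text
time: 16.95
ee_pos: [0.4791, -0.0116, 0.0774]
eef_rot: [179.9, -0.0, 94.8]
force: [-5.3, -3.2, 0.2]
width: 0.0101
gripper_force: 69.0
```

Call:
move_arm:
  series:
    - [0,-0.0003,0.0015,0,0,0]
    - [0,-0.0005,0.003,0,0,0]
    - [0,-0.0005,0.003,0,0,0]

```text
time: 17.32
ee_pos: [0.4785, -0.0116, 0.0744]
eef_rot: [179.9, -0.0, 94.8]
force: [-4.9, -3.9, 0.1]
width: 0.0104
gripper_force: 69.0
```

Call:
move_arm:
  series:
    - [0,-0.0002,0.0015,0,0,0]
    - [0,-0.0004,0.003,0,0,0]
    - [0,-0.0004,0.003,0,0,0]

```text
time: 17.7
ee_pos: [0.478, -0.0117, 0.0714]
eef_rot: [179.9, -0.0, 94.8]
force: [-6.6, -3.2, 0.4]
width: 0.0099
gripper_force: 69.0
```

Call:
move_arm:
  series:
    - [0,-0.0001,0.001,0,0,0]
    - [0,-0.0003,0.002,0,0,0]
    - [0,-0.0003,0.002,0,0,0]

```text
time: 18.08
ee_pos: [0.4777, -0.0117, 0.0694]
eef_rot: [179.9, 0.0, 94.8]
force: [-6.6, -2.9, 0.7]
width: 0.0103
gripper_force: 69.0
```

Call:
move_arm:
  series:
    - [-0.0005,-0.0008,0.001,0,0,0]
    - [-0.001,-0.0013,0.002,0,0,0]
    - [-0.001,-0.0013,0.002,0,0,0]

```text
time: 18.45
ee_pos: [0.4775, -0.0117, 0.0678]
eef_rot: [179.8, -0.1, 94.8]
force: [-4.1, 0.7, 0.9]
width: 0.0105
gripper_force: 69.0
```

Call:
move_arm:
  series:
    - [0,-0.0001,0.001,0,0,0]
    - [0,-0.0002,0.002,0,0,0]
    - [0,-0.0002,0.002,0,0,0]

```text
time: 18.82
ee_pos: [0.4772, -0.0118, 0.0657]
eef_rot: [179.8, -0.1, 94.8]
force: [-4.1, 2.8, 1.4]
width: 0.0098
gripper_force: 69.0
```

Call:
move_arm:
  series:
    - [0.0005,-0.0001,0.001,0,0,0]
    - [0.0005,-0.0002,0.002,0,0,0]
    - [0.0005,-0.0002,0.002,0,0,0]

```text
time: 19.2
ee_pos: [0.4768, -0.0119, 0.0634]
eef_rot: [179.8, -0.1, 94.8]
force: [-0.4, 2.9, -3.5]
width: 0.01
gripper_force: 69.8
```

Call:
move_arm:
  series:
    - [0,-0.0001,0.001,0,0,0]
    - [0,-0.0001,0.002,0,0,0]
    - [0,-0.0001,0.002,0,0,0]

```text
time: 19.58
ee_pos: [0.4765, -0.0119, 0.0615]
eef_rot: [179.8, -0.0, 94.8]
force: [-1.9, 3.4, -2.1]
width: 0.0099
gripper_force: 69.8
```

Call:
move_arm:
  series:
    - [0,-0.0001,0.001,0,0,0]
    - [0,-0.0002,0.002,0,0,0]
    - [0,-0.0002,0.002,0,0,0]

```text
time: 19.95
ee_pos: [0.4763, -0.0119, 0.0595]
eef_rot: [179.8, -0.0, 94.8]
force: [-2.5, 2.9, -2.6]
width: 0.0099
gripper_force: 69.9
```

Call:
move_arm:
  series:
    - [0,-0.0001,0.001,0,0,0]
    - [0,-0.0001,0.002,0,0,0]
    - [0,-0.0001,0.002,0,0,0]

```text
time: 20.32
ee_pos: [0.4761, -0.0119, 0.0575]
eef_rot: [179.8, -0.0, 94.8]
force: [-3.9, 3.1, -1.4]
width: 0.0098
gripper_force: 69.9
```

Call:
move_arm:
  series:
    - [0,0,0.001,0,0,0]
    - [0,-0.0001,0.002,0,0,0]
    - [0,-0.0001,0.002,0,0,0]

```text
time: 20.7
ee_pos: [0.4759, -0.0119, 0.0555]
eef_rot: [179.9, -0.0, 94.8]
force: [-4.7, 1.9, -1.2]
width: 0.0101
gripper_force: 70.0
```

Call:
move_arm:
  series:
    - [0,0,0.001,0,0,0]
    - [0,-0.0001,0.002,0,0,0]
    - [0,-0.0001,0.002,0,0,0]

```text
time: 21.08
ee_pos: [0.4758, -0.012, 0.0541]
eef_rot: [179.9, 0.0, 94.8]
force: [-7.7, 2.0, 8.3]
width: 0.01
gripper_force: 70.9
```

```bash
python3 - <<'E'
from g import *
from rig import cams
s=rep()
d=cams.camera("side");e=cams.camera("scene");pickle.dump((d,e),open("w8.pkl","wb"))
for a in (2,4,6,8,10):
    A=np.radians(a)
    lid=lambda r,h,y:W(np.array((97.5-r*np.cos(A)+h*np.sin(A),y,90+r*np.sin(A)+h*np.cos(A)))/1000)
    print(a,[proj(k,[lid(204.5,14,-182),lid(204.5,-18,-182),lid(204.5,14,182),lid(242.5,7,0)]).round(1).tolist() for k in (d,e)])
o=np.zeros((480,800,3),np.uint8)
A=cv2.resize(d["color"][180:300,280:390],None,fx=4,fy=4,interpolation=2);B=cv2.resize(e["color"][190:280,255:345],None,fx=4,fy=4,interpolation=2)
o[:480,:440]=A;o[:360,440:800]=B;cv2.imwrite("pics/w8.png",o)
E
```

```text
[ 40.3  32.3 -57.8 120.2  37.7  47.7 -35.5] qd 0.1 [-7.7  2.   8.3] 0.01
2 [[[330.7, 277.5], [330.1, 284.7], [280.8, 197.3], [291.4, 238.4]], [[355.8, 201.8], [355.7, 208.7], [320.9, 250.9], [349.4, 227.8]]]
4 [[[331.1, 275.8], [330.0, 283.2], [280.9, 195.7], [291.5, 236.4]], [[355.6, 200.2], [355.9, 207.2], [320.6, 249.1], [349.3, 225.8]]]
6 [[[331.5, 274.0], [330.1, 281.6], [281.1, 194.0], [291.7, 234.3]], [[355.4, 198.6], [355.9, 205.7], [320.3, 247.3], [349.2, 223.8]]]
8 [[[332.1, 272.2], [330.3, 280.0], [281.3, 192.3], [292.0, 232.2]], [[355.2, 197.1], [355.9, 204.1], [320.0, 245.5], [348.9, 221.8]]]
10 [[[332.7, 270.3], [330.5, 278.3], [281.6, 190.5], [292.4, 230.1]], [[354.9, 195.5], [355.9, 202.6], [319.5, 243.7], [348.6, 219.8]]]
```

View pics/w8.png

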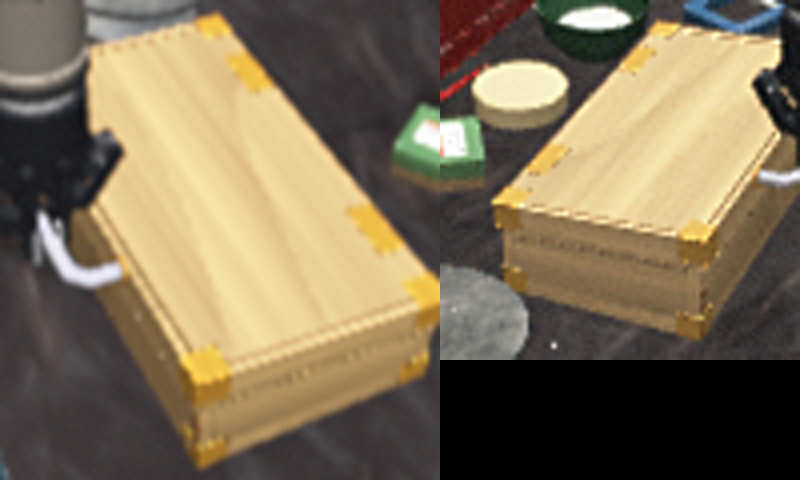

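Call:
move_arm:
  series:
    - [0,0,-0.001,0,0,0]
    - [0,0,-0.001,0,0,0]

```text
time: 21.42
ee_pos: [0.4758, -0.012, 0.0548]
eef_rot: [179.8, -0.0, 94.8]
force: [-6.4, 1.7, 2.7]
width: 0.01
gripper_force: 70.3
```

Call:
move_arm:
  series:
    - [0,0,0,0,0,0]
    - [0,0,0,0,0,0]
    - [0,0,0,0,0,0]
    - [0,0,-0.01,0,0,0]
    - [0,0,-0.03,0,0,0]
  jaw: 0.03

```text
time: 22.05
ee_pos: [0.4758, -0.0119, 0.0851]
eef_rot: [179.9, -0.1, 94.8]
force: [0.4, -0.3, 0.1]
width: 0.0302
gripper_force: 0.0
```

Call:
move_arm:
  series:
    - [0,0,-0.03,0,0,0]
    - [0,0,-0.07,0,0,0]
    - [0,0,-0.1,0,0,0]
    - [0,0,-0.1,0,0,0]

```text
time: 22.55
ee_pos: [0.4775, -0.0118, 0.1872]
eef_rot: [179.5, 0.0, 94.8]
force: [0.2, 0.2, -0.2]
width: 0.0301
gripper_force: 0.0
```

Call:
move_arm:
  series:
    - [0,0.02,0,0,0,0]
    - [0,0.045,0,0,0,0]
    - [0,0.05,0.02,0,0,0]
    - [0,0.05,0.04,0,0,0]
    - [0,0.05,0.05,0,0,0]
  jaw: 0.0

```text
time: 23.18
ee_pos: [0.5235, -0.008, 0.1323]
eef_rot: [-180.0, -0.0, 94.9]
force: [0.2, 0.9, 0.5]
width: -0.0
gripper_force: 0.0
```

Call:
move_arm:
  series:
    - [0,0,0.002,0,0,0]
    - [0,0,0.004,0,0,0]
    - [0,0,0.006,0,0,0]
    - [0,0,0.008,0,0,0]

```text
time: 23.68
ee_pos: [0.5261, -0.0079, 0.1271]
eef_rot: [179.8, -0.0, 94.8]
force: [-0.4, 0.1, 0.4]
width: 0.0001
gripper_force: 0.0
```

Call:
move_arm:
  series:
    - [0,0,0.001,0,0,0]
    - [0,0,0.002,0,0,0]
    - [0,0,0.003,0,0,0]
    - [0,0,0.004,0,0,0]
    - [0,0,0.005,0,0,0]

```text
time: 24.3
ee_pos: [0.5258, -0.0078, 0.1218]
eef_rot: [179.8, -0.0, 94.8]
force: [-0.5, 0.9, -0.3]
width: -0.0003
gripper_force: 0.0
```

Call:
move_arm:
  series:
    - [0,0,0.001,0,0,0]
    - [0,0,0.002,0,0,0]
    - [0,0,0.003,0,0,0]
    - [0,0,0.004,0,0,0]
    - [0,0,0.005,0,0,0]

```text
time: 24.92
ee_pos: [0.5259, -0.0078, 0.1168]
eef_rot: [179.8, -0.0, 94.8]
force: [0.0, -0.2, -0.4]
width: -0.0
gripper_force: 0.0
```

Call:
move_arm:
  series:
    - [0,0,0.001,0,0,0]
    - [0,0,0.002,0,0,0]
    - [0,0,0.003,0,0,0]
    - [0,0,0.004,0,0,0]
    - [0,0,0.005,0,0,0]

```text
time: 25.55
ee_pos: [0.5259, -0.0078, 0.1118]
eef_rot: [179.8, -0.0, 94.8]
force: [-0.2, 0.3, -0.3]
width: 0.0002
gripper_force: 0.0
```

Call:
move_arm:
  series:
    - [0,0,0.001,0,0,0]
    - [0,0,0.002,0,0,0]
    - [0,0,0.003,0,0,0]
    - [0,0,0.004,0,0,0]
    - [0,0,0.005,0,0,0]

```text
time: 26.18
ee_pos: [0.5259, -0.0078, 0.1068]
eef_rot: [179.8, -0.0, 94.8]
force: [0.4, 0.3, 0.2]
width: -0.0002
gripper_force: 0.0
```

Call:
move_arm:
  series:
    - [0,0,0.001,0,0,0]
    - [0,0,0.002,0,0,0]
    - [0,0,0.003,0,0,0]
    - [0,0,0.004,0,0,0]
    - [0,0,0.005,0,0,0]

```text
time: 26.8
ee_pos: [0.5259, -0.0078, 0.1018]
eef_rot: [179.8, -0.0, 94.8]
force: [-0.1, 0.1, 0.4]
width: -0.0001
gripper_force: 0.0
```

Call:
move_arm:
  series:
    - [0,0,0.001,0,0,0]
    - [0,0,0.002,0,0,0]
    - [0,0,0.003,0,0,0]
    - [0,0,0.004,0,0,0]
    - [0,0,0.004,0,0,0]

```text
time: 27.42
ee_pos: [0.5258, -0.0078, 0.0977]
eef_rot: [179.8, -0.0, 94.8]
force: [0.2, 0.1, 0.2]
width: 0.0006
gripper_force: 0.0
```

Call:
move_arm:
  series:
    - [0,0,0.001,0,0,0]
    - [0,0,0.002,0,0,0]
    - [0,0,0.003,0,0,0]
    - [0,0,0.003,0,0,0]

```text
time: 27.92
ee_pos: [0.5259, -0.0078, 0.0948]
eef_rot: [179.8, -0.0, 94.8]
force: [-0.5, 0.1, 0.5]
width: 0.0003
gripper_force: 0.0
```

Call:
move_arm:
  series:
    - [0,0,0.001,0,0,0]
    - [0,0,0.002,0,0,0]
    - [0,0,0.003,0,0,0]
    - [0,0,0.003,0,0,0]

```text
time: 28.42
ee_pos: [0.5259, -0.0078, 0.0918]
eef_rot: [179.8, -0.0, 94.8]
force: [0.2, -0.1, -0.2]
width: -0.0002
gripper_force: 0.0
```

Call:
move_arm:
  series:
    - [0,0,0.001,0,0,0]
    - [0,0,0.002,0,0,0]
    - [0,0,0.003,0,0,0]
    - [0,0,0.003,0,0,0]

```text
time: 28.92
ee_pos: [0.5259, -0.0078, 0.0887]
eef_rot: [179.8, -0.0, 94.8]
force: [0.5, -0.1, -0.1]
width: -0.0
gripper_force: 0.0
```

Call:
move_arm:
  series:
    - [0,0,0.001,0,0,0]
    - [0,0,0.002,0,0,0]
    - [0,0,0.003,0,0,0]

```text
time: 29.3
ee_pos: [0.526, -0.0078, 0.086]
eef_rot: [179.8, -0.0, 94.8]
force: [-1.8, -1.1, 6.3]
width: -0.0
gripper_force: 3.1
```

Call:
move_arm:
  series:
    - [0,0,0.001,0,0,0]
    - [0,0,0.002,0,0,0]
    - [0,0,0.003,0,0,0]

```text
time: 29.68
ee_pos: [0.5257, -0.0078, 0.0835]
eef_rot: [179.8, 0.0, 94.8]
force: [-3.6, -0.4, 6.5]
width: -0.0
gripper_force: 3.0
```

Call:
move_arm:
  series:
    - [0,0,0.001,0,0,0]
    - [0,0,0.002,0,0,0]

```text
time: 29.92
ee_pos: [0.5258, -0.0077, 0.0807]
eef_rot: [179.8, -0.0, 94.8]
force: [-0.5, 0.3, 0.2]
width: 0.0002
gripper_force: 0.3
```

Call:
move_arm:
  series:
    - [0,0,0.001,0,0,0]
    - [0,0,0.002,0,0,0]

```text
time: 30.18
ee_pos: [0.5261, -0.0078, 0.0786]
eef_rot: [179.8, -0.1, 94.8]
force: [0.7, 0.0, 0.2]
width: -0.0001
gripper_force: 0.0
```

Call:
move_arm:
  series:
    - [0,0,0.001,0,0,0]
    - [0,0,0.002,0,0,0]
    - [0,0,0.002,0,0,0]

```text
time: 30.55
ee_pos: [0.5259, -0.0078, 0.0767]
eef_rot: [179.8, -0.0, 94.8]
force: [-0.3, -0.2, -0.2]
width: -0.0001
gripper_force: 0.0
```

Call:
move_arm:
  series:
    - [0,0,0.001,0,0,0]
    - [0,0,0.001,0,0,0]

```text
time: 30.8
ee_pos: [0.5259, -0.0078, 0.0758]
eef_rot: [179.8, -0.0, 94.8]
force: [-0.8, -0.4, -0.7]
width: -0.0003
gripper_force: 0.0
```

Call:
move_arm:
  series:
    - [0,0,0.001,0,0,0]
    - [0,0,0.001,0,0,0]

```text
time: 31.05
ee_pos: [0.5259, -0.0078, 0.0748]
eef_rot: [179.8, -0.0, 94.8]
force: [-0.1, -0.6, 1.1]
width: 0.0002
gripper_force: 0.0
```

Call:
move_arm:
  series:
    - [0,0,0.0007,0,0,0]
    - [0,0,0.0007,0,0,0]

```text
time: 31.3
ee_pos: [0.526, -0.0078, 0.0741]
eef_rot: [179.8, -0.0, 94.8]
force: [0.3, -0.7, 0.2]
width: -0.0002
gripper_force: 0.0
```

Call:
move_arm:
  series:
    - [0,0,0.0007,0,0,0]
    - [0,0,0.0007,0,0,0]

```text
time: 31.55
ee_pos: [0.526, -0.0077, 0.0734]
eef_rot: [179.8, -0.0, 94.8]
force: [-0.2, 0.2, -0.4]
width: 0.0001
gripper_force: 0.0
```

Call:
move_arm:
  series:
    - [0,0,0.0005,0,0,0]
    - [0,0,0.0005,0,0,0]

```text
time: 31.8
ee_pos: [0.526, -0.0077, 0.0731]
eef_rot: [179.8, -0.0, 94.8]
force: [-0.6, -0.5, 1.3]
width: -0.0001
gripper_force: 0.9
```

Call:
move_arm:
  series:
    - [0,0,0.0005,0,0,0]
    - [0,0,0.0005,0,0,0]

```text
time: 32.05
ee_pos: [0.526, -0.0078, 0.0729]
eef_rot: [179.8, -0.0, 94.8]
force: [-2.1, -1.1, 5.5]
width: 0.0001
gripper_force: 3.0
```

Call:
move_arm:
  series:
    - [0,0,0.0004,0,0,0]
    - [0,0,0.0004,0,0,0]

```text
time: 32.3
ee_pos: [0.526, -0.0077, 0.0727]
eef_rot: [179.8, 0.0, 94.8]
force: [-4.5, -0.9, 8.9]
width: -0.0001
gripper_force: 4.6
```

Call:
move_arm:
  series:
    - [0,0,-0.003,0,0,0]
    - [0,0,-0.02,0,0,0]
    - [0,0,-0.06,0,0,0]
    - [0,0,-0.11,0,0,0]
    - [0,0,-0.15,0,0,0]

```text
time: 32.92
ee_pos: [0.5258, -0.0074, 0.2249]
eef_rot: [179.7, -0.0, 94.8]
force: [-0.3, -0.6, -0.2]
width: 0.0001
gripper_force: 0.0
```

Call:
move_arm:
  series:
    - [0,0,0,0,0,0]
    - [0,0,0,0,0,0]
    - [0,0,0,0,0,0]

```text
time: 33.3
ee_pos: [0.5247, -0.0081, 0.2211]
eef_rot: [179.9, -0.0, 94.8]
force: [-0.4, -0.4, -0.2]
width: -0.0002
gripper_force: 0.0
```

```bash
python3 - <<'E'
from g import *
from rig import cams
d8,e8=pickle.load(open("w8.pkl","rb"));c0=pickle.load(open("c0.pkl","rb"))
d=cams.camera("side");g=lambda c:cv2.cvtColor(c["color"],cv2.COLOR_BGR2GRAY)
# vertical shift of lid's front-right brass corner since resting on the catch (approx 3.5 px expected)
t=g(d8)[262:282,322:342];m=cv2.matchTemplate(g(d)[252:302,312:352],t,cv2.TM_CCOEFF_NORMED);print(cv2.minMaxLoc(m)[1::2],"was (10,10)")
for n,(a,b,x,y) in {"mallet":(160,195,220,290),"brush":(330,398,320,390)}.items():
    print(n,cv2.absdiff(d["color"][a:b,x:y],c0["side"]["color"][a:b,x:y]).mean())
s=rep();print(s["time"])
E
```

```text
(0.9668598771095276, (9, 13)) was (10,10)
mallet 6.1892517006802725
brush 3.8079831932773107
[ 46.9  24.8 -66.9 105.1  24.8  66.7 -23.5] qd 0.2 [-0.3 -0.1 -0.7] -0.0001
33.35
```

```bash
python3 -c "
from rig import arm
print(arm.close_job())"
```

```text
the job is handed in; nothing more can be done
None
```

The chest is shut and handed in at 33 s: I unlocked the stay with the lid still up and lowered the lid by its pull. I then pressed the front edge until the catch snapped and the lid met its stop at about 9 N. The arm is clear and never went near the mallet or brush, though I checked those only by a rough image comparison.

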